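# Sort nuts, bolts and a bearing into their parts trays

### The job

The repair is over: sort the loose hardware along the front of the table into its trays. Lay both nuts flat in the shallow round steel dish, stand both bolts upright on their heads in the oblong tray, and lay the bearing flat in the middle of the square tray. The roll of tape among them is not hardware and belongs in none of the trays.

Things in the scene. Friction and masses are not known exactly. Their poses are not given: they have to be found in the camera images.
- nut_a_center (a point): plain steel hexagonal nut lying flat on its face, with a round hole up through it; 24 mm across flats, 27 mm across points, 13 mm high, about 35 g. This point is its centre, 6.5 mm above its underside; z up along the hole; x points square out of one flat (flats also at every 60 degrees from x). The two nuts are alike and interchangeable
- nut_b_center (a point): plain steel hexagonal nut lying flat on its face, with a round hole up through it; 24 mm across flats, 27 mm across points, 13 mm high, about 35 g. This point is its centre, 6.5 mm above its underside; z up along the hole; x points square out of one flat (flats also at every 60 degrees from x). The two nuts are alike and interchangeable
- bolt_a_center (a point): plain steel bolt standing on its hexagonal head, shank up: 70 mm tall; head 27 mm across points and 10 mm high at the bottom, then a 16 mm diameter shank to the top; about 100 g. This point is on its axis at mid-height, 35 mm above its underside (on the shank); z points up the shank. The two bolts are alike and interchangeable
- bolt_b_center (a point): plain steel bolt standing on its hexagonal head, shank up: 70 mm tall; head 27 mm across points and 10 mm high at the bottom, then a 16 mm diameter shank to the top; about 100 g. This point is on its axis at mid-height, 35 mm above its underside (on the shank); z points up the shank. The two bolts are alike and interchangeable
- bearing_center (a point): plain steel ball bearing (a flat ring disc, solid to the touch), lying flat; 53 mm outer diameter, 15 mm high, about 110 g. This point is its centre, 7.5 mm above its underside; z up along its axis
- round_dish: fixed shallow round stainless parts dish (not the deeper white bowl further back), open on top, rim 130 mm in diameter and 20 mm high, inner floor flat, 110 mm in diameter and 5 mm above the table, wall 3 mm and slightly flared. Origin: centre of its underside, on the table; z up
- oblong_tray: fixed open rectangular grey sheet-metal tray with a bright rim, clearly longer than wide: outside 136 mm along its x, 80 mm along its y, 20 mm high (22 with the rim); walls 4 mm, inner floor 128 x 72 mm, 4 mm above the table. Origin: centre of its underside, on the table; z up
- square_tray: fixed open square grey sheet-metal tray with a bright rim: outside 112 x 112 mm along its x and y, 20 mm high (22 with the rim); walls 4 mm, inner floor 104 x 104 mm, 4 mm above the table. Origin: centre of its underside, on the table; z up
- tape_roll: roll of black tape with a tan core, 62 mm in diameter, 19 mm high, lying flat among the hardware; it is not to be put in any tray. Origin: centre of its underside. (Also in the room: a tall fixed carton, 0.5 m high, at the left; its nearest corner is about 0.1 m left of and beyond the leftmost hardware, so keep the wrist clear of it)
Things that resemble listed ones, but are neither listed nor needed, are in the scene too. What is shaped like the part that bears nut_a_center but brown or orange is not meant.

How it is judged:
At the end, for the whole second after the job is handed in: Nuts flat on the round dish's floor (centres within 52 mm of its centre); bolts upright on the oblong tray's floor (within 26 mm of its middle across, 54 mm along); bearing flat on the square tray's floor within 30 mm of its middle each way; tilts under 0.15 rad; all at rest; tape in no tray (horizontal distance between each of nut_a_center, nut_b_center and round_dish below 0.052 m and z of nut_a_center in the frame of round_dish between 0.0075 and 0.0155 m and angle between each of nut_a_center, nut_b_center, bolt_a_center, bolt_b_center, bearing_center's own z axis and vertical below 0.15 rad and linear speed of each of nut_a, nut_b, bolt_a, bolt_b, bearing below 0.02 m/s and z of nut_b_center in the frame of round_dish between 0.0075 and 0.0155 m and x of bolt_a_center in the frame of oblong_tray between -0.054 and 0.054 m and y of bolt_a_center in the frame of oblong_tray between -0.026 and 0.026 m and z of bolt_a_center in the frame of oblong_tray between 0.035 and 0.043 m and x of bolt_b_center in the frame of oblong_tray between -0.054 and 0.054 m and y of bolt_b_center in the frame of oblong_tray between -0.026 and 0.026 m and z of bolt_b_center in the frame of oblong_tray between 0.035 and 0.043 m and x of bearing_center in the frame of square_tray between -0.03 and 0.03 m and y of bearing_center in the frame of square_tray between -0.03 and 0.03 m and z of bearing_center in the frame of square_tray between 0.0075 and 0.0155 m and horizontal distance between tape_roll and round_dish above 0.07 m and horizontal distance between tape_roll and oblong_tray above 0.07 m and horizontal distance between tape_roll and square_tray above 0.07 m); the robot touches nothing.
It also fails if it takes over 122 s, if anything falls off the work surface, if the arm or the gripper's body presses on something with over 40 N, if the wrist force passes 120 N, or if a joint passes its speed limit or range.

### The arm

A 6-joint arm with a two-finger parallel gripper is mounted at the origin on a cart in front of the work surface, level with it; the furniture and walls round the work are solid. World frame = base frame: x ahead of the robot, y to its left, z up, the work surface at z = 0. Lengths are in m, angles in rad, forces in N, time in s.
With the tool pointing down it reaches from about 0.275 to 0.85 m from the base axis. Payload 19 kg.
Tool frame: the origin (TCP) lies midway between the tips of the shut fingers; the grasp point (between the pads) lies pinch_z behind it (pinch_z is the distance from the TCP to the grasp point, in m); z points along the fingers, y is the line along which they close (so a half turn about z gives the same grasp; the last joint's range is limited). The gripper opens to 85 mm and grips with 20 to 120 N. Pads are 22 mm wide; open, the fingers measure 114 mm over their backs; the gripper's body (76 mm by 85 mm) begins 54 mm behind the grasp point. The pads swing forward as they close: fully open they stand 13 mm farther back than shut.
Start: joints at [-1.393, 0.15, 1.437, -0, 1.554, -0.134], TCP at [0.176, -0.547, 0.231] pointing down, gripper open.
Joint ranges: [-2.8, 2.8], [-0.68, 2.1], [0.12, 2.68], [-1.39, 4.53], [0.16, 2.79], [-2.81, 2.81]. Speed limits (rad/s): [1.89, 1.89, 2.22, 3.01, 3.01, 3.01].

### API

Orientations are given as a rotation vector (axis times angle).
In Python, from rig import observe, grab_frame, calibration, job_done, pinch_z gives the robot as it stands.
- The arm moves only by the shell command python3 -m inch 'ROWS' [OPENING] [FORCE]. ROWS is text: rows parted by semicolons, each of 4 numbers parted by spaces: the shift along the tool's x, y, z in mm, then the turn about the tool's z in rad. In form: x y z yaw; .... A call has exactly 8 rows; each row is the pose to reach, as a shift and turn from the pose commanded when the call began, along the tool's axes at that moment; what a row does not reach only later rows make up. A row lasts 1/10 s, in which the tool goes at most 50 mm and 8.59 degrees, less where a joint would pass 70% of its speed; a pose out of reach is approached as far as the arm can. A call with a gripper value outside its range is refused whole. OPENING is the finger opening in mm, from 0 to 85.4, set as the call begins (- or left out, the last holds). The fingers move at their own pace and stop on an object; FORCE is the grip in N (left out, the last holds). Time passes only in rows, so rows that repeat a pose let the fingers close, or fill a call up. It gives the time, the measured TCP pose, the force, the opening and the grip force at its end, in the units of the state.
- observe(): the state, without advancing time (a new reading comes with each control period).
- grab_frame(name): name is "side" or "top" or "wrist"; returns the picture (384x512x3 uint8, red, green, blue); there is no depth.
- calibration(name): a dict with "vertical_fov" (degrees; the focal length in pixels is half the picture's height over the tangent of half this angle, whatever the lens; pixels are square), "cx", "cy" (the principal point, pixels), "world_from_camera" (4x4, takes a point from camera to world coordinates); the wrist camera has in their place "tool_from_camera" (4x4, takes a point from camera to tool coordinates, whose origin is the TCP and whose axes are the flange's). Camera axes: x right, y up, looking along -z (the intrinsics and any distortion apply to the point x, -y, -z); pixel columns grow to the right and rows downward; lengths in m; the calibration is good to about 2 mm. A picture is of the moment at which its call begins: read the wrist's pose just before it. calibration takes no time and is no camera call.
- job_done(): hands the job in; it is judged then, once.
The state is a dict: "time_s": time; "joints": joint angles; "qd": joint speeds; "joint_efforts": joint torques, N m; "ee_pos": TCP position; "tool_rot": TCP orientation; "force": force on the tool from outside, world axes, zero at the start; "torque": the same for the moment, N m; "gripper_width": finger opening in m; "gripper_force": force on a finger pad.
Only numpy, scipy, OpenCV 4.12 (cv2) and the standard library are available. Lean on these libraries where they do the work, as an engineer would, in place of code of your own. Each camera call takes 0.05 s, during which the arm holds its last target. There are 200 camera calls.

## Working session

There is one attempt and no reset: what is moved stays moved. The work goes in short steps, Python scripts to look and compute and a shell command to move; the robot and the scene stay as the last step left them, time stands still between calls to the robot, and variables do not carry over. Pictures are saved under pics/ and viewed, at most 14 in all, crops included, and the job is handed in when it is done.

```bash
ls; mkdir -p pics; python3 - <<'E'
from rig import *
import cv2,numpy as np
print(observe()); print(pinch_z)
for n in ("top","side","wrist"):
    c=calibration(n); print(n,{k:(np.round(v,4).tolist() if not isinstance(v,(str,dict)) else v) for k,v in c.items()})
    cv2.imwrite(f"pics/{n}0.png",grab_frame(n)[:,:,::-1])
E
```

```text
pics
{'time_s': 0.0, 'joints': array([-1.39302180e+00,  1.50988631e-01,  1.43801389e+00, -2.42387572e-05,
        1.55380662e+00, -1.33981771e-01]), 'qd': array([-9.88100962e-04,  1.27879542e-03,  2.70344763e-04, -5.49310830e-04,
       -4.82330381e-06,  2.93009690e-04]), 'joint_efforts': array([ 1.92712483e-03, -7.13059330e+01, -5.70865524e+01, -1.50618162e-04,
        9.03217384e-03, -3.17722868e-05]), 'ee_pos': array([ 0.17631024, -0.5470457 ,  0.2306825 ]), 'tool_rot': array([-3.10230164e+00, -4.87536837e-01,  7.98655435e-05]), 'force': array([0.25151134, 0.15304425, 0.68897962]), 'torque': array([0.03062846, 0.04992515, 0.04126136]), 'gripper_force': 0.0, 'gripper_width': 0.08539708204834721}
0.0187
top {'vertical_fov': 54.5687, 'cx': 252.0854, 'cy': 188.9871, 'world_from_camera': [[-0.0156, 0.9804, -0.1964, 0.3083], [-0.9998, -0.0184, -0.0125, -0.133], [-0.0159, 0.1962, 0.9804, 0.97], [0.0, 0.0, 0.0, 1.0]]}
side {'vertical_fov': 42.7088, 'cx': 264.8119, 'cy': 190.9404, 'world_from_camera': [[-0.9745, 0.1427, -0.1732, 0.3528], [-0.2244, -0.6178, 0.7537, 0.6664], [0.0005, 0.7733, 0.634, 0.7028], [0.0, 0.0, 0.0, 1.0]]}
wrist {'vertical_fov': 70.5921, 'cx': 257.1161, 'cy': 192.8663, 'tool_from_camera': [[0.0002, 0.964, 0.266, 0.0673], [1.0, -0.0004, 0.0007, 0.0008], [0.0008, 0.266, -0.964, -0.1438], [0.0, 0.0, 0.0, 1.0]]}
```

View pics/top0.png

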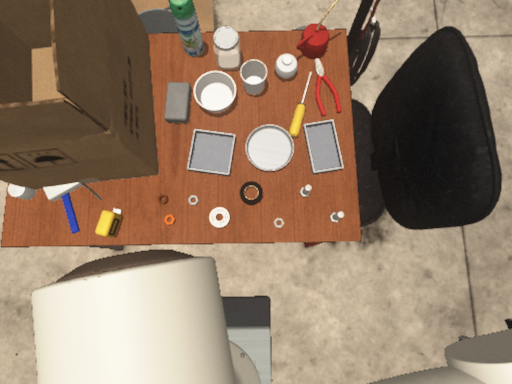

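View pics/side0.png

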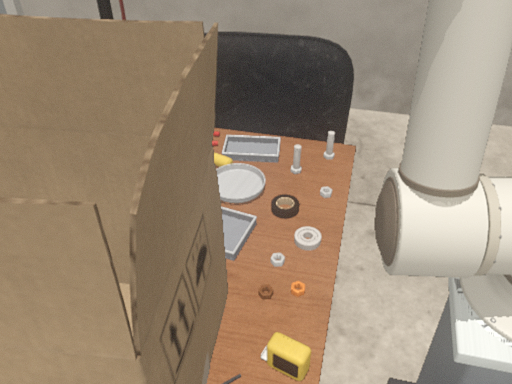

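The top view shows steel nuts at about (193,200) and (279,223), bearing (219,217), tape (251,193), bolt heads (304,193) and (334,218), dish (270,148), oblong tray (324,147) and square tray (212,152). The side view agrees. Brown and orange rings at (164,199) and (169,219) are decoys.

```bash
cat > h.py <<'E'
from rig import *
import cv2,numpy as np
from scipy.spatial.transform import Rotation as R
def tool():
    s=observe(); T=np.eye(4); T[:3,:3]=R.from_rotvec(s["tool_rot"]).as_matrix(); T[:3,3]=s["ee_pos"]; return T
def cam(n,T=None):
    c=calibration(n); M=np.array(c["world_from_camera"]) if n!="wrist" else T@np.array(c["tool_from_camera"])
    return M,192/np.tan(np.radians(c["vertical_fov"]/2)),c["cx"],c["cy"]
def ray(C,uv,z):
    M,f,cx,cy=C; d=M[:3,:3]@np.array([(uv[0]-cx)/f,-(uv[1]-cy)/f,-1]); o=M[:3,3]; return o+d*(z-o[2])/d[2]
def grey(im):
    h=cv2.cvtColor(im,cv2.COLOR_RGB2HSV); return ((h[...,1]<70)&(h[...,2]>85)).astype(np.uint8)*255
def blobs(m,amin=20,amax=1e9):
    out=[]
    for c in cv2.findContours(m,cv2.RETR_EXTERNAL,cv2.CHAIN_APPROX_NONE)[0]:
        a=cv2.contourArea(c)
        if amin<a<amax: out.append((c,a))
    return out
def rel(p,T=None):
    "shift in tool axes, mm, from current TCP to world point p"
    T=tool() if T is None else T; return np.round(T[:3,:3].T@(np.asarray(p)-T[:3,3])*1000,1)
E
python3 - <<'E'
from h import *
im=cv2.imread("pics/top0.png")[:,:,::-1]; C=cam("top")
m=grey(im); m[:120]=0; m[245:]=0; m[:,:158]=0; m[:,352:]=0
for c,a in blobs(m,12):
    r=cv2.minAreaRect(c); u=r[0]
    print(np.round(u,1),np.round(r[1],1),round(r[2]),a,*[np.round(ray(C,u,z)[:2],3) for z in (.0,.02)])
    if a>1000: print('  corners',[np.round(ray(C,p,.022)[:2],3).tolist() for p in cv2.boxPoints(r)])
h=cv2.cvtColor(np.ascontiguousarray(im),cv2.COLOR_RGB2HSV)
k=(h[...,2]<60).astype(np.uint8)*255;k[:175]=0;k[210:]=0;k[:,:230]=0;k[:,275:]=0
for c,a in blobs(k,50): u=cv2.minEnclosingCircle(c);print('tape',u,ray(C,u[0],.01))
T=tool();print(T)
E
```

```text
[258.  243.5] [ 1. 90.] 90 39.0 [ 0.359 -0.134] [ 0.358 -0.134]
[343. 243.] [ 2. 16.] 90 29.0 [ 0.357 -0.352] [ 0.356 -0.348]
[278.5 222.5] [9. 9.] 90 64.5 [ 0.412 -0.188] [ 0.41  -0.187]
[336.  215.5] [ 9.2 13.4] 45 86.5 [ 0.428 -0.339] [ 0.425 -0.334]
[219. 217.] [20. 20.] 90 313.5 [ 0.429 -0.033] [ 0.427 -0.035]
[193.  199.5] [9.2 9.2] 45 64.0 [0.477 0.036] [0.474 0.033]
[305.5 190. ] [ 9.2 12. ] 45 82.0 [ 0.497 -0.262] [ 0.493 -0.26 ]
[210.9 151.4] [43.7 42.3] 8 1726.5 [ 0.609 -0.01 ] [ 0.603 -0.013]
  corners [[0.555, 0.052], [0.671, 0.037], [0.65, -0.079], [0.535, -0.062]]
[269. 147.] [46. 48.] 90 1738.5 [ 0.618 -0.168] [ 0.612 -0.168]
  corners [[0.677, -0.105], [0.674, -0.234], [0.547, -0.229], [0.549, -0.103]]
[323.1 145.9] [51.6 31.6] 79 1519.0 [ 0.618 -0.315] [ 0.612 -0.311]
  corners [[0.674, -0.259], [0.69, -0.343], [0.549, -0.361], [0.534, -0.28]]
tape ((250.97457885742188, 192.92372131347656), 11.12372875213623) [ 0.49012461 -0.11770908  0.01      ]
[[ 9.51792870e-01  3.06741428e-01 -1.66821568e-04  1.76332184e-01]
 [ 3.06741450e-01 -9.51792439e-01  9.14563184e-04 -5.47092779e-01]
 [ 1.21754910e-04 -9.21645807e-04 -9.99999568e-01  2.30849135e-01]
 [ 0.00000000e+00  0.00000000e+00  0.00000000e+00  1.00000000e+00]]
```

View pics/wrist0.png

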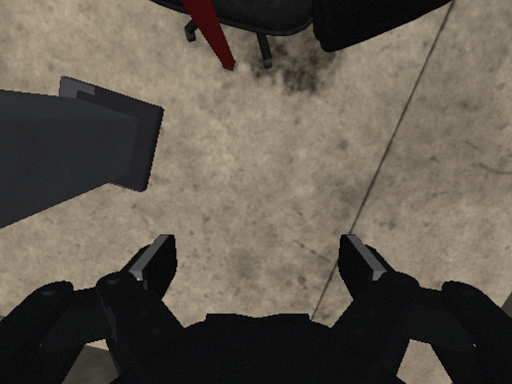

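Bare floor under the wrist camera, as the arm still stands beside the table. Moving over the right-hand bolt with the tool squared to the world.

```bash
python3 -m inch '38 -16 0 .04;76 -32 0 .08;114 -48 0 .12;152 -64 0 .16;190 -80 0 .2;228 -96 0 .24;266 -112 0 .28;302 -125 0 .312'; python3 -m inch '0 0 20 0;0 0 40 0;0 0 60 0;0 0 75 0;0 0 90 0;0 0 90 0;0 0 90 0;0 0 90 0'
python3 - <<'E'
from h import *
T=tool(); im=grab_frame("wrist"); cv2.imwrite("pics/w1.png",im[:,:,::-1]); print(T)
E
```

```text
time_s: 0.95
ee_pos: [0.4266, -0.3341, 0.2313]
tool_rot: [-3.141, 0.003, 0.0]
force: [-0.5, -0.6, 1.0]
gripper_width: 0.0852
gripper_force: 0.0
time_s: 1.75
ee_pos: [0.4257, -0.3359, 0.1422]
tool_rot: [3.141, -0.0, 0.001]
force: [0.3, -0.6, 0.2]
gripper_width: 0.0855
gripper_force: 0.0
[[ 9.99999698e-01 -2.41637254e-04  7.38285715e-04  4.25701609e-01]
 [-2.41111890e-04 -9.99999718e-01 -7.11606628e-04 -3.35894822e-01]
 [ 7.38457457e-04  7.11428404e-04 -9.99999474e-01  1.42219081e-01]
 [ 0.00000000e+00  0.00000000e+00  0.00000000e+00  1.00000000e+00]]
```

View pics/w1.png

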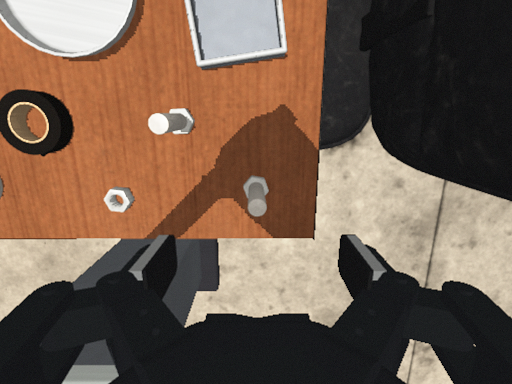

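The wrist view shows bolt 1 with head (256,184) and shank top (257.5,207), bolt 2 with shank top (159,123), a nut at (118,200), and the oblong tray's near corners at (203,65) and (285,50).

```bash
python3 - <<'E'
from h import *
T=tool(); im=cv2.imread("pics/w1.png")[:,:,::-1]; C=cam("wrist",T)
for n,u,z in (("b1top",(257.5,207),.07),("b1head",(256,186),.01),("b2top",(159,123.5),.07),("b2head",(181.5,121),.01),("nut1",(118,200),.013),("trayc1",(203,65),.022),("trayc2",(285,50),.022)):
    p=ray(C,u,z); print(n,p.round(4),rel(p,T))
E
```

```text
b1top [ 0.4214 -0.3369  0.07  ] [-4.4  0.9 72.2]
b1head [ 0.4247 -0.3354  0.01  ] [ -1.2  -0.6 132.2]
b2top [ 0.4893 -0.2608  0.07  ] [ 63.4 -75.2  72.2]
b2head [ 0.4905 -0.2622  0.01  ] [ 64.7 -73.8 132.2]
nut1 [ 0.4103 -0.1903  0.013 ] [ -15.6 -145.7  129.1]
trayc1 [ 0.5391 -0.2882  0.022 ] [113.2 -47.8 120.3]
trayc2 [ 0.5512 -0.3612  0.022 ] [125.4  25.1 120.3]
```

```bash
python3 -m inch '-3 0 20 0;-3 0 40 0;-3 0 60 0;-3 0 80 0;-3 0 100 0;-3 0 112 0;-3 0 118 0;-3 0 118 0'; python3 -m inch '0 0 0 0;0 0 0 0;0 0 0 0;0 0 0 0;0 0 0 0;0 0 0 0;0 0 0 0;0 0 0 0' 5 50; python3 -m inch '0 0 -10 0;0 0 -20 0;0 0 -35 0;0 0 -50 0;0 0 -50 0;0 0 -50 0;0 0 -50 0;0 0 -50 0'
```

```text
time_s: 2.6
ee_pos: [0.4224, -0.3356, 0.0232]
tool_rot: [-3.141, 0.0, 0.0]
force: [-0.3, 0.1, -0.3]
gripper_width: 0.0856
gripper_force: 0.0
time_s: 3.4
ee_pos: [0.4226, -0.3354, 0.0237]
tool_rot: [-3.141, 0.0, -0.0]
force: [-0.9, 3.2, 6.7]
gripper_width: 0.015
gripper_force: 48.5
time_s: 4.2
ee_pos: [0.4222, -0.3354, 0.0726]
tool_rot: [-3.141, 0.0, 0.001]
force: [-0.9, -0.6, -0.8]
gripper_width: 0.0148
gripper_force: 48.7
```

```bash
python3 -m inch '20 -3 0 0;50 -7 0 0;85 -11 0 0;120 -15 0 0;155 -19 0 0;185 -23 0 0;207 -26 0 0;218 -26 0 0'; python3 -m inch '0 0 0 0;0 0 0 0;0 0 12 0;0 0 24 0;0 0 34 0;0 0 40 0;0 0 42 0;0 0 44 0'; python3 -m inch '0 0 0 0;0 0 1 0;0 0 1 0;0 0 1 0;0 0 1 0;0 0 1 0;0 0 1 0;0 0 1 0'
python3 - <<'E'
from h import *
T=tool(); cv2.imwrite("pics/w2.png",grab_frame("wrist")[:,:,::-1])
E
```

```text
time_s: 5.0
ee_pos: [0.6417, -0.3089, 0.0722]
tool_rot: [-3.141, -0.001, 0.001]
force: [-0.3, 0.6, -0.9]
gripper_width: 0.0148
gripper_force: 48.7
time_s: 5.8
ee_pos: [0.6405, -0.3097, 0.0292]
tool_rot: [-3.142, 0.0, -0.0]
force: [0.5, -0.4, -0.6]
gripper_width: 0.0145
gripper_force: 48.7
time_s: 6.6
ee_pos: [0.6405, -0.3097, 0.0283]
tool_rot: [-3.142, 0.0, 0.0]
force: [0.5, -0.2, -0.8]
gripper_width: 0.0149
gripper_force: 48.7
```

View pics/w2.png

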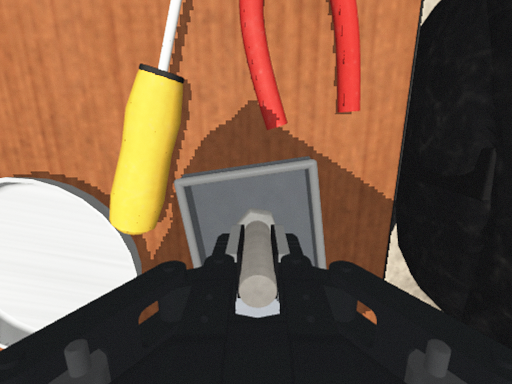

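The bolt hangs upright, centred across the tray. No contact yet, so I lower a little more, then release.

```bash
python3 -m inch '0 0 .5 0;0 0 1 0;0 0 1 0;0 0 1.5 0;0 0 1.5 0;0 0 1.5 0;0 0 1.5 0;0 0 1.5 0'; python3 -m inch '0 0 0 0;0 0 0 0;0 0 0 0;0 0 0 0;0 0 0 0;0 0 0 0;0 0 0 0;0 0 0 0' 35; python3 -m inch '0 0 0 0;0 0 -20 0;0 0 -40 0;0 0 -60 0;0 0 -80 0;0 0 -100 0;0 0 -100 0;0 0 -100 0'
```

```text
time_s: 7.45
ee_pos: [0.6407, -0.3098, 0.0278]
tool_rot: [3.141, -0.0, 0.001]
force: [-2.9, 2.4, 9.8]
gripper_width: 0.015
gripper_force: 50.1
time_s: 8.25
ee_pos: [0.6405, -0.3097, 0.0268]
tool_rot: [-3.142, 0.0, -0.0]
force: [-0.9, 0.4, -0.2]
gripper_width: 0.0353
gripper_force: 0.0
time_s: 9.05
ee_pos: [0.6405, -0.3097, 0.1268]
tool_rot: [3.141, -0.0, 0.001]
force: [0.2, 0.2, -1.0]
gripper_width: 0.0351
gripper_force: 0.0
```

```bash
python3 -m inch '-20 -7 0 0;-50 -16 0 0;-80 -26 0 0;-110 -36 0 0;-135 -44 0 0;-150 -48 0 0;-150 -48 0 0;-150 -48 0 0' 65; python3 -m inch '0 0 15 0;0 0 35 0;0 0 55 0;0 0 75 0;0 0 90 0;0 0 99 0;0 0 103 0;0 0 103 0'; python3 -m inch '0 0 0 0;0 0 0 0;0 0 0 0;0 0 0 0;0 0 0 0;0 0 0 0;0 0 0 0;0 0 0 0' 5 50; python3 -m inch '0 0 -10 0;0 0 -20 0;0 0 -35 0;0 0 -50 0;0 0 -65 0;0 0 -80 0;0 0 -80 0;0 0 -80 0'
```

```text
time_s: 9.85
ee_pos: [0.4906, -0.2617, 0.1264]
tool_rot: [-3.141, 0.001, 0.0]
force: [0.9, -1.1, 0.2]
gripper_width: 0.0651
gripper_force: 0.0
time_s: 10.65
ee_pos: [0.4905, -0.2615, 0.0232]
tool_rot: [-3.141, 0.0, 0.001]
force: [-0.8, 0.0, 0.8]
gripper_width: 0.0651
gripper_force: 0.0
time_s: 11.45
ee_pos: [0.4907, -0.2618, 0.0242]
tool_rot: [3.141, -0.0, 0.001]
force: [0.2, 0.3, 5.2]
gripper_width: 0.0147
gripper_force: 48.9
time_s: 12.25
ee_pos: [0.4905, -0.2616, 0.1039]
tool_rot: [3.141, -0.0, 0.001]
force: [0.1, -0.4, -0.3]
gripper_width: 0.0145
gripper_force: 48.7
```

```bash
python3 -m inch '12 7 0 0;30 18 0 0;50 30 0 0;70 42 0 0;86 51 0 0;94 56 0 0;94 56 0 0;94 56 0 0'; python3 -m inch '0 0 15 0;0 0 30 0;0 0 45 0;0 0 58 0;0 0 68 0;0 0 73 0;0 0 75 0;0 0 75 0';python3 -m inch '0 0 .5 0;0 0 1 0;0 0 1 0;0 0 1.5 0;0 0 1.5 0;0 0 1.5 0;0 0 2 0;0 0 2 0'
```

```text
time_s: 13.05
ee_pos: [0.5838, -0.3172, 0.1032]
tool_rot: [-3.141, 0.0, 0.002]
force: [-0.8, -0.3, -0.8]
gripper_width: 0.0147
gripper_force: 48.8
time_s: 13.85
ee_pos: [0.5846, -0.3177, 0.029]
tool_rot: [3.141, -0.0, 0.001]
force: [0.1, 0.4, -0.6]
gripper_width: 0.0149
gripper_force: 48.7
time_s: 14.65
ee_pos: [0.5848, -0.3179, 0.0282]
tool_rot: [3.141, -0.0, 0.002]
force: [-3.8, 2.2, 13.1]
gripper_width: 0.0147
gripper_force: 50.3
```

```bash
python3 -m inch '0 0 0 0;0 0 0 0;0 0 0 0;0 0 0 0;0 0 0 0;0 0 0 0;0 0 0 0;0 0 0 0' 35; python3 -m inch '0 0 0 0;0 0 -20 0;0 0 -40 0;0 0 -60 0;0 0 -80 0;0 0 -95 0;0 0 -95 0;0 0 -95 0';  python3 -m inch '-20 -15 0 0;-50 -37 0 0;-80 -59 0 0;-110 -81 0 0;-140 -103 0 0;-162 -119 0 0;-175 -128 0 0;-175 -128 0 0' 60;  python3 -m inch '0 0 10 0;0 0 20 0;0 0 20 0;0 0 20 0;0 0 20 0;0 0 20 0;0 0 20 0;0 0 20 0'
cat > nut.py <<'E'
import sys
from h import *
z,name=float(sys.argv[1]),sys.argv[2]
T=tool(); im=grab_frame("wrist"); cv2.imwrite(f"pics/{name}.png",im[:,:,::-1]); C=cam("wrist",T)
m=grey(im)
for c,a in blobs(m,150,9000):
    (u,v),r=cv2.minEnclosingCircle(c)
    if not(180<u<340 and 100<v<290) : continue
    P=np.array([ray(C,q[0],z)[:2] for q in cv2.convexHull(c)],np.float32)*1000
    mm=cv2.moments(P.reshape(-1,1,2)); ctr=np.array([mm["m10"],mm["m01"]])/mm["m00"]
    poly=cv2.approxPolyDP(P.reshape(-1,1,2),3,True)[:,0]
    # flat direction: narrowest width over angle
    th=np.radians(np.arange(0,180,1)); w=[np.ptp(P@np.array([np.cos(t),np.sin(t)])) for t in th]
    w60=[w[i]+w[i+60]+w[i+120] for i in range(60)]; k=int(np.argmin(w60))
    print("px",(round(u),round(v)),"r",round(r,1),"ctr",ctr.round(1),"rel",rel([*(ctr/1000),z],T),"flat normal deg (mod 60)",k,"widths",np.round([min(w60)/3,max(w60)/3],1),"nv",len(poly))
E
python3 nut.py .013 w3
```

```text
time_s: 15.45
ee_pos: [0.5845, -0.3176, 0.0268]
tool_rot: [-3.141, 0.0, 0.0]
force: [0.3, 0.2, 1.2]
gripper_width: 0.0348
gripper_force: 0.0
time_s: 16.25
ee_pos: [0.5844, -0.3176, 0.1213]
tool_rot: [-3.141, 0.0, 0.0]
force: [0.5, 0.7, -0.2]
gripper_width: 0.035
gripper_force: 0.0
time_s: 17.05
ee_pos: [0.4081, -0.1886, 0.1211]
tool_rot: [-3.141, 0.0, 0.002]
force: [0.3, 0.3, -0.1]
gripper_width: 0.0597
gripper_force: 0.0
time_s: 17.85
ee_pos: [0.4095, -0.1897, 0.102]
tool_rot: [3.142, -0.0, 0.0]
force: [-0.6, 0.7, -0.4]
gripper_width: 0.06
gripper_force: 0.0
px (278, 283) r 53.3 ctr [ 319.5 -213.2] rel [-90.   23.5  88.9] flat normal deg (mod 60) 56 widths [ 97.  101.1] nv 6
px (186, 248) r 21.9 ctr [ 357.9 -119.3] rel [-51.7 -70.4  88.9] flat normal deg (mod 60) 1 widths [31.  34.5] nv 5
px (328, 248) r 21.9 ctr [ 357.9 -261.3] rel [-51.6  71.6  89. ] flat normal deg (mod 60) 54 widths [31.6 34.9] nv 5
px (256, 195) r 15.7 ctr [ 411.  -188.8] rel [ 1.5 -0.8 89. ] flat normal deg (mod 60) 53 widths [25.6 27.9] nv 6
```

View pics/w3.png

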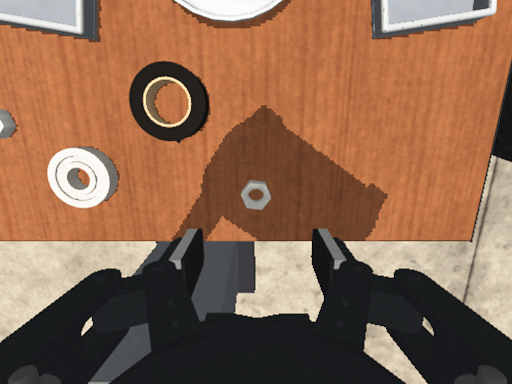

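Nut 1 at (256,195), with a flat nearly facing world x (about −7°), so I yaw −0.40 rad to close on a pair of flats.

```bash
python3 -m inch '1 -1 15 -.1;1 -1 35 -.2;1 -1 55 -.3;1 -1 70 -.4;1 -1 85 -.4;1 -1 94 -.4;1 -1 98 -.4;1 -1 99 -.4' 45; python3 -m inch '0 0 0 0;0 0 0 0;0 0 0 0;0 0 0 0;0 0 0 0;0 0 0 0;0 0 0 0;0 0 0 0' 10 40; python3 -m inch '0 0 -10 0;0 0 -20 0;0 0 -35 0;0 0 -50 0;0 0 -60 0;0 0 -60 0;0 0 -60 0;0 0 -60 0'
```

```text
time_s: 18.7
ee_pos: [0.4105, -0.1886, 0.0028]
tool_rot: [-3.079, -0.623, 0.0]
force: [-0.5, 0.2, -0.8]
gripper_width: 0.0447
gripper_force: 0.0
time_s: 19.5
ee_pos: [0.4108, -0.1888, 0.0035]
tool_rot: [3.078, 0.624, 0.001]
force: [-2.3, 0.1, 6.7]
gripper_width: 0.0225
gripper_force: 39.4
time_s: 20.3
ee_pos: [0.4102, -0.1884, 0.0622]
tool_rot: [-3.078, -0.624, 0.001]
force: [0.4, 0.1, -0.5]
gripper_width: 0.0221
gripper_force: 39.5
```

```bash
python3 -m inch '20 6 0 .05;50 16 0 .1;85 27 0 .15;120 38 0 .2;155 49 0 .25;185 59 0 .3;205 65 0 .35;212 67 0 .4'; python3 -m inch '0 0 0 0;0 0 15 0;0 0 30 0;0 0 42 0;0 0 49 0;0 0 51 0;0 0 51 0;0 0 51 0';python3 -m inch '0 0 .5 0;0 0 1 0;0 0 1.5 0;0 0 2 0;0 0 2 0;0 0 2 0;0 0 2 0;0 0 2 0'
```

```text
time_s: 21.1
ee_pos: [0.6332, -0.1673, 0.0613]
tool_rot: [-3.141, 0.002, 0.002]
force: [-0.5, -0.9, -1.5]
gripper_width: 0.0221
gripper_force: 39.5
time_s: 21.9
ee_pos: [0.6321, -0.168, 0.0123]
tool_rot: [3.141, -0.0, 0.001]
force: [-1.7, 0.2, 0.0]
gripper_width: 0.0223
gripper_force: 39.5
time_s: 22.7
ee_pos: [0.6318, -0.1678, 0.0098]
tool_rot: [-3.142, 0.0, 0.0]
force: [0.6, -0.4, -0.3]
gripper_width: 0.0227
gripper_force: 39.5
```

```bash
python3 -m inch '0 0 .5 0;0 0 1 0;0 0 1.5 0;0 0 1.5 0;0 0 1.5 0;0 0 1.5 0;0 0 1.5 0;0 0 1.5 0'; python3 -m inch '0 0 0 0;0 0 0 0;0 0 0 0;0 0 0 0;0 0 0 0;0 0 0 0;0 0 0 0;0 0 0 0' 32;  python3 -m inch '0 0 0 0;0 0 -20 0;0 0 -40 0;0 0 -60 0;0 0 -80 0;0 0 -90 0;0 0 -90 0;0 0 -90 0'
python3 - <<'E'
from h import *
T=tool(); cv2.imwrite("pics/w4.png",grab_frame("wrist")[:,:,::-1])
E
```

```text
time_s: 23.5
ee_pos: [0.6319, -0.1678, 0.0085]
tool_rot: [-3.142, 0.0, -0.0]
force: [-2.1, 0.7, 4.8]
gripper_width: 0.0225
gripper_force: 40.1
time_s: 24.3
ee_pos: [0.6318, -0.1678, 0.0083]
tool_rot: [-3.141, 0.0, 0.0]
force: [0.3, -0.3, -0.7]
gripper_width: 0.0318
gripper_force: 0.0
time_s: 25.1
ee_pos: [0.6316, -0.1677, 0.0974]
tool_rot: [-3.141, 0.0, 0.001]
force: [0.4, 0.1, -0.2]
gripper_width: 0.0319
gripper_force: 0.0
```

View pics/w4.png

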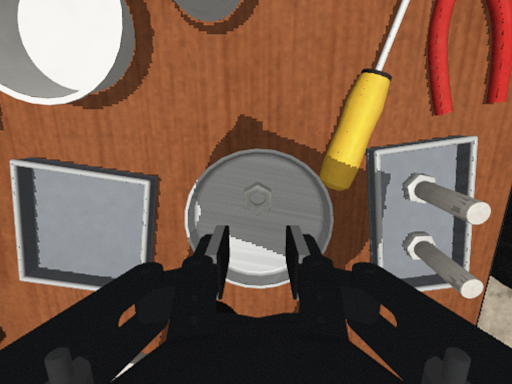

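Nut 1 lies flat in the dish at (258,197), and both bolts stand upright in the oblong tray. Next is the second nut.

```bash
python3 -m inch '-15 -20 0 0;-38 -50 0 0;-64 -83 0 0;-90 -116 0 0;-115 -148 0 0;-137 -177 0 0;-152 -197 0 0;-157 -203 0 0' 60;  python3 -m inch '0 0 0 0;0 0 0 0;0 0 0 0;0 0 0 0;0 0 0 0;0 0 0 0;0 0 0 0;0 0 0 0'; python3 nut.py .013 w5
```

```text
time_s: 25.95
ee_pos: [0.4733, 0.0368, 0.0976]
tool_rot: [-3.141, -0.002, 0.002]
force: [0.1, 0.0, -0.0]
gripper_width: 0.06
gripper_force: 0.0
time_s: 26.75
ee_pos: [0.4749, 0.0352, 0.0983]
tool_rot: [-3.141, 0.0, -0.0]
force: [0.4, -0.2, -0.4]
gripper_width: 0.0603
gripper_force: 0.0
px (186, 248) r 22.1 ctr [425.1 104.2] rel [-49.8 -69.   85.3] flat normal deg (mod 60) 2 widths [30.8 34.4] nv 5
px (332, 245) r 30.2 ctr [430.  -34.3] rel [-44.9  69.5  85.3] flat normal deg (mod 60) 57 widths [54.6 55.3] nv 8
px (258, 198) r 15.7 ctr [474.4  33.9] rel [-0.6  1.3 85.3] flat normal deg (mod 60) 48 widths [25.6 28. ] nv 6
```

View pics/w5.png

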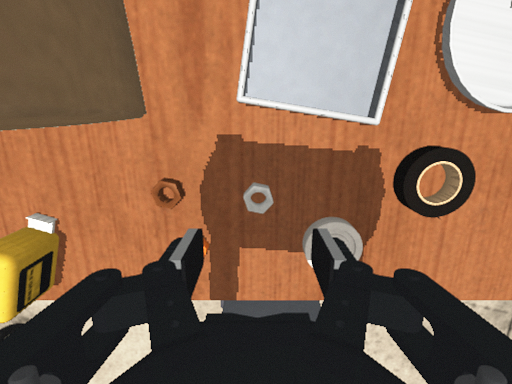

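Nut 2 at (258,198), with its flat normal at 48° (mod 60), so the yaw is −0.31. The brown nut at (168,192) and the bearing at (332,245) are clear of the fingers.

```bash
python3 -m inch '-1 1 15 -.1;-1 1 35 -.2;-1 1 55 -.31;-1 1 70 -.31;-1 1 83 -.31;-1 1 90 -.31;-1 1 94 -.31;-1 1 95 -.31' 45; python3 -m inch '0 0 0 0;0 0 0 0;0 0 0 0;0 0 0 0;0 0 0 0;0 0 0 0;0 0 0 0;0 0 0 0' 10 40; python3 -m inch '0 0 -10 0;0 0 -20 0;0 0 -35 0;0 0 -50 0;0 0 -60 0;0 0 -60 0;0 0 -60 0;0 0 -60 0'
```

```text
time_s: 27.6
ee_pos: [0.474, 0.0342, 0.0033]
tool_rot: [-3.104, -0.484, -0.0]
force: [-0.1, -0.0, 0.7]
gripper_width: 0.045
gripper_force: 0.0
time_s: 28.4
ee_pos: [0.4742, 0.0342, 0.004]
tool_rot: [3.104, 0.485, 0.001]
force: [-1.6, 0.3, 7.1]
gripper_width: 0.0222
gripper_force: 39.4
time_s: 29.2
ee_pos: [0.4735, 0.0343, 0.0627]
tool_rot: [-3.104, -0.485, 0.001]
force: [-0.4, -0.5, -0.2]
gripper_width: 0.0224
gripper_force: 39.5
```

```bash
python3 -m inch '4 20 0 .04;11 50 0 .08;19 88 0 .12;27 126 0 .16;35 163 0 .2;42 196 0 .25;47 219 0 .3;49 228 0 .31'; python3 -m inch '0 0 0 0;0 0 15 0;0 0 30 0;0 0 42 0;0 0 49 0;0 0 51 0;0 0 51 0;0 0 51 0';python3 -m inch '0 0 .5 0;0 0 1 0;0 0 1.5 0;0 0 2 0;0 0 2.5 0;0 0 3 0;0 0 3.5 0;0 0 3.5 0'
```

```text
time_s: 30.0
ee_pos: [0.5904, -0.1697, 0.0621]
tool_rot: [-3.141, 0.005, 0.002]
force: [0.3, 0.1, -0.7]
gripper_width: 0.0223
gripper_force: 39.5
time_s: 30.8
ee_pos: [0.5904, -0.1681, 0.0128]
tool_rot: [3.141, -0.0, 0.001]
force: [-0.3, 1.0, 0.3]
gripper_width: 0.0224
gripper_force: 39.5
time_s: 31.6
ee_pos: [0.5901, -0.168, 0.009]
tool_rot: [-3.142, 0.0, -0.0]
force: [-1.1, 0.6, 4.2]
gripper_width: 0.0227
gripper_force: 39.9
```

```bash
python3 -m inch '0 0 0 0;0 0 0 0;0 0 0 0;0 0 0 0;0 0 0 0;0 0 0 0;0 0 0 0;0 0 0 0' 32;  python3 -m inch '0 0 0 0;0 0 -20 0;0 0 -40 0;0 0 -60 0;0 0 -80 0;0 0 -100 0;0 0 -100 0;0 0 -100 0'; python3 -m inch '-15 -12 0 0;-40 -33 0 0;-70 -58 0 0;-100 -83 0 0;-130 -108 0 0;-150 -125 0 0;-161 -134 0 0;-161 -134 0 0' 85; python3 -m inch '0 0 0 0;0 0 0 0;0 0 0 0;0 0 0 0;0 0 0 0;0 0 0 0;0 0 0 0;0 0 0 0'; python3 nut.py .015 w6
```

```text
time_s: 32.4
ee_pos: [0.5901, -0.168, 0.0088]
tool_rot: [-3.141, 0.0, 0.0]
force: [0.5, 0.0, 0.1]
gripper_width: 0.0321
gripper_force: 0.0
time_s: 33.2
ee_pos: [0.5901, -0.168, 0.1088]
tool_rot: [3.141, -0.0, 0.001]
force: [-0.0, -0.1, -0.3]
gripper_width: 0.0323
gripper_force: 0.0
time_s: 34.0
ee_pos: [0.4283, -0.0332, 0.1085]
tool_rot: [-3.141, -0.001, 0.001]
force: [0.4, 0.2, 0.3]
gripper_width: 0.085
gripper_force: 0.0
time_s: 34.8
ee_pos: [0.4291, -0.034, 0.1088]
tool_rot: [-3.142, 0.0, -0.0]
force: [0.0, -0.2, 1.0]
gripper_width: 0.0851
gripper_force: 0.0
px (317, 290) r 40.0 ctr [329.1 -98.8] rel [-100.    64.9   93.8] flat normal deg (mod 60) 52 widths [74.7 77.7] nv 7
px (189, 289) r 35.3 ctr [334.5  41.4] rel [-94.6 -75.3  93.8] flat normal deg (mod 60) 8 widths [57.6 63.6] nv 5
px (258, 196) r 29.4 ctr [427.5 -35.3] rel [-1.6  1.3 93.8] flat normal deg (mod 60) 0 widths [53.6 54.2] nv 8
```

View pics/w6.png

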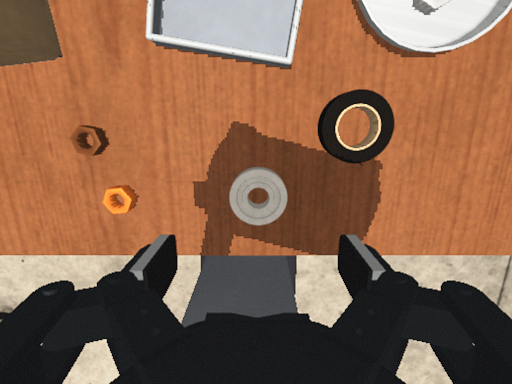

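The bearing is centred at (258,196), and the tape at (356,126) is clear of the fingers. Grasping.

```bash
python3 -m inch '-2 1 15 0;-2 1 35 0;-2 1 55 0;-2 1 75 0;-2 1 93 0;-2 1 103 0;-2 1 108 0;-2 1 109 0'; python3 -m inch '0 0 0 0;0 0 0 0;0 0 0 0;0 0 0 0;0 0 0 0;0 0 0 0;0 0 0 0;0 0 0 0' 40 50; python3 -m inch '0 0 -10 0;0 0 -20 0;0 0 -35 0;0 0 -50 0;0 0 -60 0;0 0 -60 0;0 0 -60 0;0 0 -60 0'
```

```text
time_s: 35.65
ee_pos: [0.4271, -0.0349, -0.0002]
tool_rot: [-3.141, 0.0, 0.0]
force: [0.2, 0.4, 0.1]
gripper_width: 0.0854
gripper_force: 0.0
time_s: 36.45
ee_pos: [0.4275, -0.0351, 0.0008]
tool_rot: [3.141, -0.0, 0.002]
force: [-4.8, 1.1, 13.5]
gripper_width: 0.0505
gripper_force: 49.6
time_s: 37.25
ee_pos: [0.4268, -0.0349, 0.0592]
tool_rot: [-3.141, 0.0, 0.001]
force: [-0.8, -0.3, -1.1]
gripper_width: 0.051
gripper_force: 52.5
```

```bash
python3 -m inch '15 -2 0 0;40 -5 0 0;70 -9 0 0;100 -13 0 0;130 -17 0 0;155 -20 0 0;172 -23 0 0;177 -23 0 0'; python3 -m inch '0 0 0 0;0 0 15 0;0 0 30 0;0 0 42 0;0 0 49 0;0 0 51 0;0 0 51 0;0 0 51 0';python3 -m inch '0 0 .5 0;0 0 1 0;0 0 1.5 0;0 0 2 0;0 0 2.5 0;0 0 3 0;0 0 3 0;0 0 3 0'
```

```text
time_s: 38.05
ee_pos: [0.6049, -0.0117, 0.0586]
tool_rot: [-3.141, -0.0, 0.002]
force: [-1.0, 0.1, -1.8]
gripper_width: 0.0507
gripper_force: 52.5
time_s: 38.85
ee_pos: [0.6044, -0.012, 0.0093]
tool_rot: [3.142, -0.0, 0.001]
force: [-0.2, -0.5, -1.3]
gripper_width: 0.051
gripper_force: 52.5
time_s: 39.65
ee_pos: [0.6041, -0.012, 0.0058]
tool_rot: [-3.141, 0.0, 0.0]
force: [-0.3, -0.4, -1.3]
gripper_width: 0.0509
gripper_force: 52.5
```

```bash
python3 -m inch '0 0 .5 0;0 0 1 0;0 0 1.5 0;0 0 2 0;0 0 2 0;0 0 2 0;0 0 2 0;0 0 2 0'; python3 -m inch '0 0 0 0;0 0 0 0;0 0 0 0;0 0 0 0;0 0 0 0;0 0 0 0;0 0 0 0;0 0 0 0' 62;  python3 -m inch '0 0 0 0;0 0 -20 0;0 0 -40 0;0 0 -60 0;0 0 -80 0;0 0 -100 0;0 0 -120 0;0 0 -120 0'; python3 -m inch '-20 10 0 0;-50 25 0 0;-80 40 -10 0;-110 55 -20 0;-140 70 -30 0;-160 80 -40 0;-160 80 -40 0;-160 80 -40 0'
python3 - <<'E'
from h import *
a=grab_frame("wrist")[:,:,::-1];b=grab_frame("top")[120:245,150:360,::-1]
cv2.imwrite("pics/w7.png",a); cv2.imwrite("pics/t7.png",cv2.resize(b,None,fx=3.5,fy=3.5,interpolation=cv2.INTER_CUBIC))
E
```

```text
time_s: 40.45
ee_pos: [0.6042, -0.012, 0.0049]
tool_rot: [3.142, -0.0, 0.001]
force: [-7.1, 0.4, 14.2]
gripper_width: 0.0507
gripper_force: 54.4
time_s: 41.25
ee_pos: [0.6041, -0.012, 0.0038]
tool_rot: [-3.141, 0.0, -0.0]
force: [0.4, 0.9, 0.0]
gripper_width: 0.0619
gripper_force: 0.0
time_s: 42.05
ee_pos: [0.6052, -0.0121, 0.1267]
tool_rot: [3.141, -0.0, 0.006]
force: [1.0, -0.7, 0.3]
gripper_width: 0.0619
gripper_force: 0.0
time_s: 42.85
ee_pos: [0.4442, -0.0921, 0.1637]
tool_rot: [-3.142, 0.002, -0.001]
force: [0.4, -0.5, -0.3]
gripper_width: 0.0625
gripper_force: 0.0
```

View pics/w7.png

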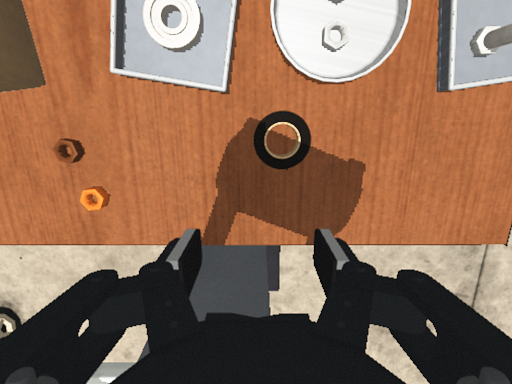

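The bearing (172,17) is flat in the square tray, nut 2 (335,37) is flat in the dish, and the tape hasn't moved. One last top view to check everything together.

View pics/t7.png

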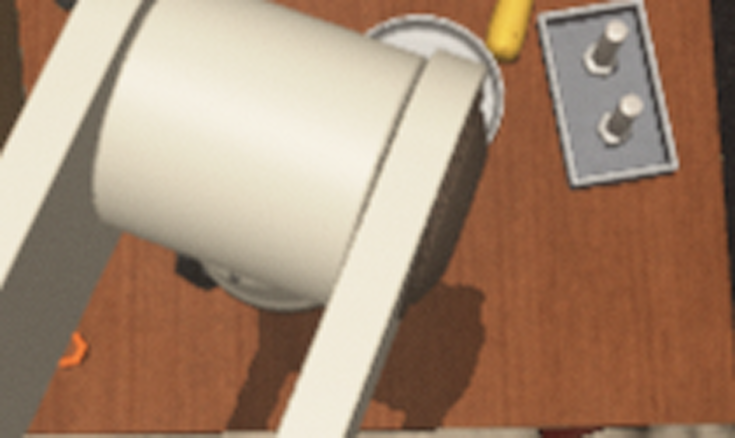

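The top view shows both bolts upright near the middle of the oblong tray, at about (605,50) and (620,120). The arm hides the rest, which the wrist views already covered.

```bash
python3 -c "from rig import *; print(job_done())"
```

```text
the job is handed in; nothing more can be done
None
```

I handed the job in at about 43 s: both nuts lie flat in the round dish, both bolts stand upright in the oblong tray, the bearing lies flat in the middle of the square tray, and the tape was not touched; the hand-in gave no verdict.

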